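# Pop the kneecap out of its seat and stop it with the other finger

## Robot

A 7-joint arm with a two-finger parallel gripper is mounted at the origin on the work surface. World frame = base frame: x ahead of the robot, y to its left, z up, the work surface at z = 0. Lengths are in mm, angles in rad, forces in N, time in s.
With the tool pointing down it reaches from about 425 to 950 mm from the base axis. Payload 16.7 kg.
Tool frame: the origin (TCP) lies between the finger pads; the fingertips stand 8 mm ahead of it and the grasp point (between the pads) lies 11 mm behind it; y points along the fingers, z is the direction in which the jaws open and shut, and the axes are right-handed (so a half turn about y gives the same grasp; the last joint's range is limited). The gripper opens to 94 mm and grips with 3 to 60 N. Pads are 16 mm wide; open, the fingers measure 119 mm over their backs; the gripper's body (75 mm by 177 mm) begins 78 mm behind the grasp point.
Start: joints at [-1.323, 0.426, 0.074, 1.606, -0.034, 1.111, -0.067], TCP at [261.489, 622.252, 213.467] pointing down, gripper open.
Joint ranges: [-2.85, 2.85], [-0.5, 2.14], [-1.23, 1.37], [0.21, 2.46], [-1.02, 4.16], [0.16, 2.05], [-2.73, 2.73]. Speed limits (rad/s): [1.89, 1.89, 2.39, 2.39, 3.01, 3.01, 3.01].

## Interface

Orientations are given as [roll, pitch, yaw] about the fixed x, y, z axes, in that order (R = Rz(yaw) Ry(pitch) Rx(roll)).
In Python, from station import ctrl gives the robot as it stands.
- The arm moves only by the shell command python3 -m inch 'ROWS'. ROWS is text: rows parted by semicolons, each of 5 numbers parted by spaces: the shift along the tool's x, y, z in mm, then the turn about the tool's y in degrees, then the opening in per cent of the stroke, from 0 (shut) to 100 (fully open). In form: x y z yaw claw; .... A call has 1 to 8 rows; each row shifts and turns the commanded pose from where the row before left it, along the tool's axes as they then stand; what a row does not reach is not made up. A row lasts 1/8 s, in which the tool goes at most 62.5 mm and 10.7 degrees, less where a joint would pass 70% of its speed; a pose out of reach is approached as far as the arm can. A call with a gripper value outside its range is refused whole. The fingers move at their own pace and stop on an object; the grip force is fixed at half the most. Time passes only in rows, so rows that do not move let the fingers close. It gives the time, the measured TCP pose, the force and the opening at its end, in the units of the state.
- ctrl.get_obs(): the state, without advancing time (a new reading comes with each control period).
- ctrl.capture(name): name is "side" or "top"; returns a dict with "frame" (420x560x3 uint8, red, green, blue), "depth" (420x560 float32, mm along the optical axis (not along the pixel's ray), 0 where there is no reading), "fx", "fy", "cx", "cy" (pixels), "cam_to_world" (4x4, takes a point from camera to world coordinates). Camera axes: x right, y up, looking along -z (the intrinsics and any distortion apply to the point x, -y, -z); pixel columns grow to the right and rows downward; lengths in mm; the calibration is good to about 2 mm. A picture is of the moment at which its call begins.
- ctrl.close_job(): hands the job in, once; it reports no verdict.
The state is a dict: "time_s": time; "qpos": joint angles; "joint_velocities": joint speeds; "effort": joint torques, N m; "tool_pos": TCP position; "orientation": TCP orientation; "contact_force": force on the tool from outside, world axes, zero at the start; "ft_torque": the same for the moment, N m; "grip_width": finger opening in mm.
Only numpy, scipy, OpenCV 4.12 (cv2) and the standard library are available. Lean on these libraries where they do the work, as an engineer would, in place of code of your own. Each camera call takes 0.05 s, during which the arm holds its last target. There are 200 camera calls.

## Task

The kneecap model sits in the seat at the top of the sloping metal tray. Press the tray's ejector key fully down with one finger so that the kneecap pops out, and let it slide into the other finger, trapping it on the lane before it runs off the open lower end; do not touch the kneecap in its seat, do not lift it, and leave the other models alone. The program finishes while holding: the key still pressed down, the kneecap lying still on the lane, stopped against the finger.

Things in the scene. Friction and masses are not known exactly. Their poses are not given: they have to be found in the camera images.
- tray: Fixed metal tray, 225 x 120 mm. Origin on the shelf under the lane's centre line, z up; -x is downhill. The lane slopes down at 20 deg from x = +40 mm (floor z 60) to its open end at x = -90 mm (floor z 13). Behind it the level seat, x = +40 to +90 mm (floor z 60), a pusher plate, and a grey spring housing (to x = +132, z up to 86 mm). The ejector key stands beside the lane at +y.
- ejector (a joint): Travel of the ejector key in m: 0 = up, 0.012 = fully down (hard stop). It moves straight down; its spring needs 1.5 N at the start and 4.5 N fully down and lifts it again when let go. It drives the pusher plate, 3 mm downhill per 1 mm of key; the kneecap leaves the seat when the key is about 8 mm down.
- ejector_top (a point): Centre of the key's flat level steel top, 36 mm along the tray's x by 30 mm along its y, at tray x = -40, y = +58 mm; moves with the key: 52 mm above the shelf when up, 40 mm fully down. Then it is 9 mm above the lane floor beside it, so a second fingertip level with the one on the key, over the middle of the lane (58 mm away along y), stops the kneecap.
- catch_point (a point): Point on the lane floor's centre line beside the key (tray x = -40, y = 0), 31 mm above the shelf. The polished lane is 56 mm wide between two 5 mm thick rails, whose tops stand 10 mm above its floor. It is slippery (friction about 0.15): the kneecap rests on the level seat but slides down the slope by itself at about 2 m/s2, and only a finger stops it.
- lane_lip (a point): Middle of the lane floor's open lower edge (tray x = -90 mm), 13 mm above the shelf. The kneecap falls off here if it is not stopped.
- kneecap: Smooth ivory plastic kneecap, loose: a domed disc 42 mm across with a small point (25 mm from the centre along its own -x, roughly downhill at the start), 20 mm thick, sides upright up to 12 mm, 40 to 70 g. Origin at the centre of its flat underside, z up. At the start it lies in the seat at tray x = about +61 mm.
- tongue: Bystander, loose: pink plastic tongue model, 78 x 52 mm, 34 mm high, lying on the shelf about 130 to 190 mm from the tray's origin. Origin under it.
- larynx: Bystander, loose: frosted resin larynx, upright, 48 mm across, 66 mm high, about 130 to 190 mm from the tray's origin. Origin under it.
There are look-alikes about, which are no part of the job. What is meant by the kneecap is not blue or purple, and is the smaller of those in its own colour.

How it is judged:
By the outcome, as a careful person would: the job done as asked, in the order asked, and still so for the second after the job is handed in, while the arm keeps its last pose, push and grip.
It also fails if it takes over 29 s, if anything falls off the work surface, if the arm or the gripper's body presses on something with over 40 N, if the wrist force passes 120 N, or if a joint passes its speed limit or range.

## Working session

There is one attempt and no reset: what is moved stays moved. The work goes in short steps, Python scripts to look and compute and a shell command to move; the robot and the scene stay as the last step left them, time stands still between calls to the robot, and variables do not carry over. Pictures are saved under pics/ and viewed, about 8 in all and at most 12, crops included, and the job is handed in when it is done.

```bash
mkdir -p pics; ls; python3 - <<'E'
from station import ctrl
import cv2,numpy as np
o=ctrl.get_obs();print({k:np.round(v,3) for k,v in o.items()})
for n in("top","side"):
    c=ctrl.capture(n);cv2.imwrite(f"pics/{n}0.png",cv2.cvtColor(c["frame"],cv2.COLOR_RGB2BGR))
    np.savez(f"pics/{n}0.npz",**c);print(n,c["fx"],c["fy"],c["cx"],c["cy"],np.round(c["cam_to_world"],3),[k for k in c])
E
```

```text
pics
{'time_s': np.float64(0.0), 'qpos': array([-1.322,  0.427,  0.074,  1.607, -0.034,  1.111, -0.067]), 'joint_velocities': array([ 0.   , -0.001,  0.001,  0.001, -0.   , -0.001,  0.001]), 'effort': array([-0.0000e+00, -9.3584e+01,  3.6670e+00, -4.5417e+01, -4.9000e-02,
        2.1000e-02,  0.0000e+00]), 'tool_pos': array([261.367, 621.889, 212.786]), 'orientation': array([-1.572, -0.   , -0.398]), 'contact_force': array([-0.435, -0.673,  0.461]), 'ft_torque': array([ 0.008, -0.015,  0.011]), 'grip_width': np.float64(94.369)}
top 379.7716953643535 379.7716953643535 287.99793738941685 205.77792026378074 [[ 2.50000e-02  9.88000e-01 -1.53000e-01  5.47030e+02]
 [-1.00000e+00  2.50000e-02 -5.00000e-03  8.52150e+01]
 [-1.00000e-03  1.53000e-01  9.88000e-01  7.76683e+02]
 [ 0.00000e+00  0.00000e+00  0.00000e+00  1.00000e+00]] ['frame', 'depth', 'fx', 'fy', 'cx', 'cy', 'cam_to_world']
side 507.4143473536339 507.4143473536339 273.34342349897065 212.5116093764996 [[ 8.33000e-01  4.03000e-01 -3.80000e-01  2.26631e+02]
 [-5.53000e-01  6.02000e-01 -5.76000e-01 -5.39844e+02]
 [-3.00000e-03  6.90000e-01  7.24000e-01  8.47287e+02]
 [ 0.00000e+00  0.00000e+00  0.00000e+00  1.00000e+00]] ['frame', 'depth', 'fx', 'fy', 'cx', 'cy', 'cam_to_world']
```

View pics/top0.png

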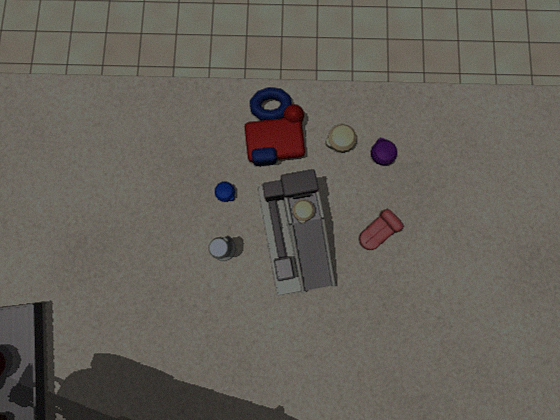

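View pics/side0.png

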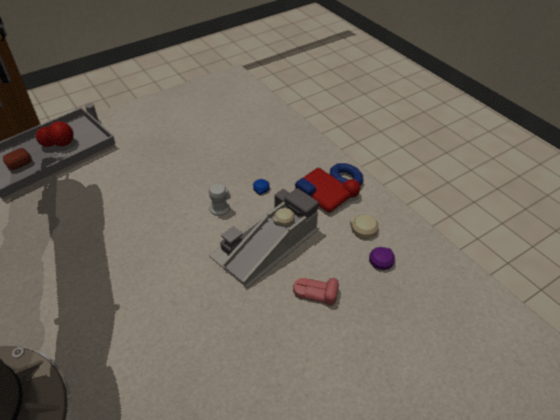

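Top view: the ivory objects are at (304,211), in the tray seat and smaller, and at (342,138), loose and larger. Purple is at (384,152) and blue at (225,191). The one in the seat fits the description. The key is at (285,268), the larynx at (220,248) and the tongue at (380,230). Next I'll measure and take one enlarged crop to confirm.

```bash
cat > h.py <<'E'
import numpy as np,cv2
def pts(c):
    d=c["depth"];v,u=np.mgrid[:d.shape[0],:d.shape[1]]
    p=np.stack([(u-c["cx"])/c["fx"]*d,-(v-c["cy"])/c["fy"]*d,-d],-1)
    T=c["cam_to_world"];return p@T[:3,:3].T+T[:3,3]
def px(c,P):
    T=np.linalg.inv(c["cam_to_world"]);q=T[:3,:3]@np.array(P)+T[:3,3]
    return c["cx"]+c["fx"]*q[0]/-q[2],c["cy"]-c["fy"]*q[1]/-q[2]
E
python3 - <<'E'
from h import *
for n,box in(("top",(160,300,200,410)),("side",(155,310,200,400))):
    c=dict(np.load(f"pics/{n}0.npz"));P=pts(c);f=c["frame"]
    print(n)
    hsv=cv2.cvtColor(f,cv2.COLOR_RGB2HSV)
    y0,y1,x0,x1=box
    m=cv2.inRange(hsv,(18,45,90),(40,255,255))
    k,l,s,ce=cv2.connectedComponentsWithStats(m)
    for i in range(1,k):
        if s[i,4]>60: print("ivory",ce[i].round(1),s[i,4],np.median(P[l==i],0).round(1))
    z=P[...,2]; r=np.zeros(z.shape,bool); r[y0:y1,x0:x1]=1
    for nm,lo,hi in(("key52",48,56),("house86",82,90)):
        mm=(r&(z>lo)&(z<hi)).astype(np.uint8)
        k,l,s,ce=cv2.connectedComponentsWithStats(mm)
        for i in range(1,k):
            if s[i,4]>40:
                q=P[l==i]; print(nm,ce[i].round(1),s[i,4],q.mean(0).round(1),[np.round(t,1) for t in cv2.minAreaRect(q[:,:2].astype(np.float32))])
    im=cv2.resize(cv2.cvtColor(f,cv2.COLOR_RGB2BGR)[y0:y1,x0:x1],None,fx=3,fy=3,interpolation=cv2.INTER_CUBIC)
    im=cv2.convertScaleAbs(im,alpha=1.4)
    cv2.imwrite(f"pics/{n}crop.png",im)
E
```

```text
top
ivory [340.9 135.9] 358 [814.4 -18.2  25.3]
ivory [302.8 208.5] 183 [653.6  60.6  77.9]
key52 [307.6 231.7] 346 [610.2  49.9  52. ] [array([610.8,  50.6]), array([30.6, 56.4]), np.float64(10.9)]
key52 [283.1 268. ] 305 [540.5  95.   51.7] [array([540.6,  94.9]), array([35.9, 29.8]), np.float64(12.4)]
house86 [298.5 181.9] 758 [699.5  70.1  85.4] [array([700. ,  69.9]), array([41.7, 65.4]), np.float64(12.0)]
side
ivory [373.5 128.1] 26301 [1894.2  952.9 -752.1]
ivory [283.4 215.2] 236 [644.6  55.2  75.4]
ivory [364.4 224. ] 451 [805.5 -24.8  23. ]
key52 [219.7 195.9] 57 [572.1 201.5  52.2] [array([572.4, 202.9]), array([19.9, 44.9]), np.float64(70.0)]
key52 [304.7 222.3] 89 [683.1  31.4  52.3] [array([681.4,  32.3]), array([88.7,  6.7]), np.float64(12.0)]
key52 [269.9 232.5] 330 [605.7  48.6  51.9] [array([598.1,  45.6]), array([62.1, 69.3]), np.float64(14.1)]
key52 [231.6 233.9] 180 [537.9  90.8  50.3] [array([538.7,  91.1]), array([36.6, 30.8]), np.float64(13.0)]
house86 [301.3 199.6] 385 [697.   65.4  84.3] [array([697.6,  65.6]), array([42.4, 65. ]), np.float64(10.8)]
```

View pics/topcrop.png

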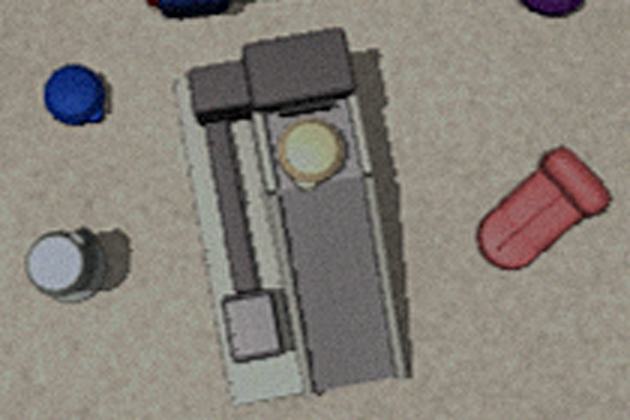

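The crop confirms it: the small ivory kneecap is in the seat, with its point downhill. Key size (36x30, z about 51) and the housing height match the description. Tray yaw is about 12.0°, the key is at about (539.5, 93) and the finger midpoint target is about (545.5, 65). I'll rotate -34.9° about tool y, then travel at height.

```bash
python3 -m inch '0 0 0 -8.7 70; 0 0 0 -8.7 60; 0 0 0 -8.7 49; 0 0 0 -8.7 49; 10 0 -30 0 49; 10 0 -35 0 49; 10 0 -35 0 49; 10 0 -35 0 49'
python3 -m inch '10 0 -35 0 49; 10 0 -35 0 49; 10 0 -35 0 49; 10 0 -35 0 49; 10 0 -35 0 49; 10 0 -35 0 49; 10 0 -35 0 49; 0 0 0 0 49'
```

```text
time_s: 1.1
tool_pos: [329.1, 497.3, 213.1]
orientation: [-1.571, 0.0, 0.21]
contact_force: [0.5, 0.2, -0.6]
grip_width: 45.8
time_s: 2.1
tool_pos: [449.2, 270.9, 213.4]
orientation: [-1.572, 0.0, 0.205]
contact_force: [-0.5, 0.1, -0.1]
grip_width: 46.1
```

```bash
python3 -m inch '9 0 -37 0 49; 9 0 -37 0 49; 9 0 -37 0 49; 8 0 -37 0 49; 8 0 -37 0 49; 8 0 -37 0 49; 0 30 0 0 49; 0 30 0 0 49'
python3 -m inch '0 30 0 0 49; 0 30 0 0 49; 0 10 0 0 49; 0 0 0 0 49; 0 0 0 0 49'
python3 - <<'E'
from station import ctrl
from h import *
print(ctrl.get_obs()["tool_pos"],ctrl.get_obs()["orientation"])
a=[]
for n,(y0,y1,x0,x1) in(("top",(160,310,220,370)),("side",(150,290,190,330))):
    c=ctrl.capture(n);np.savez(f"pics/{n}1.npz",**c)
    im=cv2.cvtColor(c["frame"],cv2.COLOR_RGB2BGR)[y0:y1,x0:x1]
    a.append(cv2.convertScaleAbs(cv2.resize(im,(400,400),interpolation=cv2.INTER_CUBIC),alpha=1.5))
cv2.imwrite("pics/near1.png",np.hstack(a))
E
```

```text
time_s: 3.1
tool_pos: [544.3, 67.4, 152.7]
orientation: [-1.571, -0.0, 0.209]
contact_force: [0.7, 0.7, -0.0]
grip_width: 46.3
time_s: 3.72
tool_pos: [544.8, 67.2, 84.5]
orientation: [-1.571, -0.001, 0.21]
contact_force: [-0.0, 0.5, 0.6]
grip_width: 45.7
[544.78119187  67.19806972  84.47944449] [-1.57066317e+00 -1.25417297e-03  2.09657956e-01]
```

View pics/near1.png

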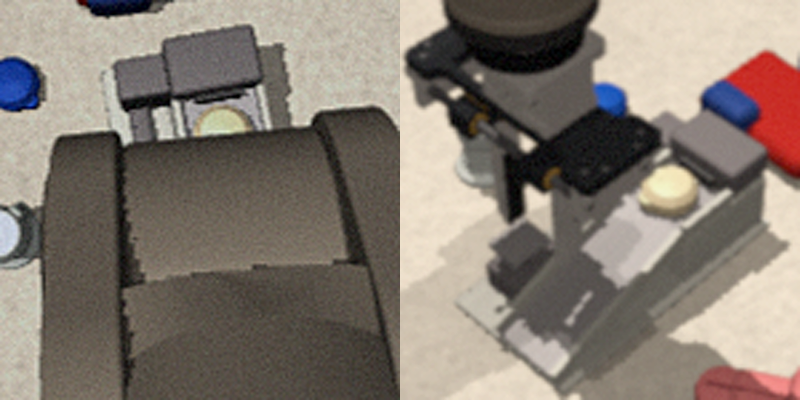

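```bash
python3 - <<'E'
from h import *
c=dict(np.load("pics/side1.npz"));P=pts(c)
t=np.array([544.8,67.2,76.5]);z=np.array([-.208,.978,0]);x=np.array([.978,.208,0])
cr=lambda p:tuple(np.round([(p[0]-190)/.35+400,(p[1]-150)/.35],0))
for s in(-1,1):
  for w in(23,35.5):
    for e in(-8,8): print(s,w,e,cr(px(c,t+s*w*z+e*x)))
print("key",cr(px(c,[539.5,93.2,52])),"catch",cr(px(c,[551.6,36.5,31])))
q=P[150:290,190:330].reshape(-1,3);d=(q-t)@np.stack([x,z],1)
m=(abs(d[:,0])<25)&(abs(d[:,1])<60)&(q[:,2]>70)&(q[:,2]<115)
print(np.c_[d[m],q[m,2]][::12].round(0))
E
```

```text
-1 23 -8 (np.float64(556.0), np.float64(256.0))
-1 23 8 (np.float64(572.0), np.float64(243.0))
-1 35.5 -8 (np.float64(568.0), np.float64(265.0))
-1 35.5 8 (np.float64(585.0), np.float64(253.0))
1 23 -8 (np.float64(512.0), np.float64(221.0))
1 23 8 (np.float64(528.0), np.float64(210.0))
1 35.5 -8 (np.float64(500.0), np.float64(212.0))
1 35.5 8 (np.float64(516.0), np.float64(201.0))
key (np.float64(519.0), np.float64(235.0)) catch (np.float64(575.0), np.float64(297.0))
[[-11.  34. 114.]
 [  6.  23. 106.]
 [-13.  30. 109.]
 [-12.  28. 107.]
 [-11.  23. 107.]
 [ -6.  24. 100.]
 [ -1.  23.  93.]
 [  4.  23.  87.]
 [-11.  34.  84.]
 [-12.  27.  87.]
 [ -9.  24.  84.]
 [ -9.  25.  78.]
 [  2. -36. 110.]
 [-12. -30. 111.]
 [-10. -34. 109.]
 [ -5. -35. 103.]
 [ -1. -35.  97.]
 [  5. -34.  88.]
 [-10. -28.  90.]
 [ -8. -34.  90.]
 [-11. -31.  83.]]
```

The finger tips project where the geometry says they should. I'll correct 2 mm along z, descend to just above the key and then press.

```bash
python3 -m inch '0 7 -2 0 49; 0 7 0 0 49; 0 7 0 0 49; 0 0 0 0 49; 0 0 0 0 49'
python3 -m inch '0 2 0 0 49; 0 2 0 0 49; 0 2 0 0 49; 0 0 0 0 49'
```

```text
time_s: 4.45
tool_pos: [544.6, 64.9, 62.4]
orientation: [-1.571, 0.0, 0.21]
contact_force: [-0.5, -0.5, -0.3]
grip_width: 46.1
time_s: 4.95
tool_pos: [544.8, 65.0, 56.5]
orientation: [-1.571, -0.0, 0.209]
contact_force: [0.5, -0.2, 2.4]
grip_width: 46.0
```

Force is 2.4 N at about 3.5 mm, which matches the spring. Now the full stroke.

```bash
python3 -m inch '0 3 0 0 49; 0 3 0 0 49; 0 2.5 0 0 49; 0 0 0 0 49; 0 0 0 0 49; 0 0 0 0 49'
```

```text
time_s: 5.7
tool_pos: [544.8, 65.0, 48.2]
orientation: [-1.571, -0.0, 0.209]
contact_force: [0.0, 0.6, 8.4]
grip_width: 46.0
```

```bash
python3 -m inch '0 0.5 0 0 49; 0 0 0 0 49; 0 0 0 0 49; 0 0 0 0 49'
python3 - <<'E'
from station import ctrl
from h import *
a=[]
for n,(y0,y1,x0,x1) in(("top",(160,310,220,370)),("side",(150,290,190,330))):
    c=ctrl.capture(n);np.savez(f"pics/{n}2.npz",**c)
    im=cv2.cvtColor(c["frame"],cv2.COLOR_RGB2BGR)[y0:y1,x0:x1]
    a.append(cv2.convertScaleAbs(cv2.resize(im,(400,400),interpolation=cv2.INTER_CUBIC),alpha=1.5))
cv2.imwrite("pics/near2.png",np.hstack(a))
E
```

```text
time_s: 6.2
tool_pos: [544.9, 65.0, 48.0]
orientation: [-1.571, -0.001, 0.209]
contact_force: [-2.8, 0.5, 15.3]
grip_width: 46.1
```

View pics/near2.png

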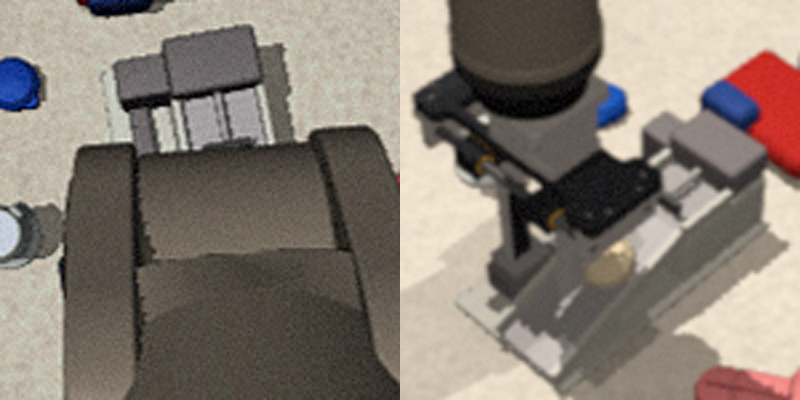

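The kneecap, at (610,263) in the side half, lies on the lane against the finger, and the key is down. Next: is it stationary, and does it stay put?

```bash
python3 -m inch '0 0 0 0 49; 0 0 0 0 49; 0 0 0 0 49; 0 0 0 0 49; 0 0 0 0 49; 0 0 0 0 49; 0 0 0 0 49; 0 0 0 0 49'
python3 - <<'E'
from station import ctrl
from h import *
c3=ctrl.capture("side")
x=np.array([.978,.208]);y=np.array([-.208,.978]);o=np.array([551.6,36.5])
for c in(dict(np.load("pics/side2.npz")),c3):
    m=cv2.inRange(cv2.cvtColor(c["frame"],cv2.COLOR_RGB2HSV),(15,50,60),(40,255,255));m[:225]=0;m[265:]=0;m[:,:240]=0;m[:,300:]=0
    P=pts(c)[m>0];d=P[:,:2]-o
    v,u=np.nonzero(m);print(len(P),u.mean(),v.mean(),"tray xy",(np.median(d@x)-40).round(1),np.median(d@y).round(1),"z",np.median(P[:,2]).round(1))
print(np.abs(c3["frame"].astype(int)-np.load("pics/side2.npz")["frame"]).mean())
E
```

```text
time_s: 7.3
tool_pos: [544.9, 65.0, 48.0]
orientation: [-1.571, -0.001, 0.209]
contact_force: [-2.7, 0.2, 15.6]
grip_width: 46.4
208 263.30288461538464 242.26442307692307 tray xy -17.4 -12.8 z 56.4
207 263.32367149758454 242.22705314009661 tray xy -17.9 -12.8 z 56.8
1.0314951814058957
```

Stationary. There is a small lateral force of -2.7 N, so I'll check for a wedged kneecap by easing 0.3 mm and looking at its extents.

```bash
python3 -m inch '0 -0.3 0 0 49; 0 0 0 0 49; 0 0 0 0 49; 0 0 0 0 49'
python3 - <<'E'
from station import ctrl
from h import *
c=ctrl.capture("side")
x=np.array([.978,.208]);y=np.array([-.208,.978]);o=np.array([551.6,36.5])
m=cv2.inRange(cv2.cvtColor(c["frame"],cv2.COLOR_RGB2HSV),(15,50,60),(40,255,255));m[:225]=0;m[265:]=0;m[:,:240]=0;m[:,300:]=0
v,u=np.nonzero(m);P=pts(c)[m>0];d=P[:,:2]-o;X=d@x-40;Y=d@y
print(u.mean(),v.mean(),"X",np.percentile(X,[1,50,99]).round(1),"Y",np.percentile(Y,[1,50,99]).round(1))
i=np.argsort(-P[:,2])[:15];print("apex",X[i].mean(),Y[i].mean(),P[i,2].mean())
im=cv2.cvtColor(c["frame"],cv2.COLOR_RGB2BGR)[215:275,220:300]
cv2.imwrite("pics/near3.png",cv2.convertScaleAbs(cv2.resize(im,(800,600),interpolation=cv2.INTER_CUBIC),alpha=1.6))
E
```

```text
time_s: 7.85
tool_pos: [544.8, 65.0, 48.1]
orientation: [-1.571, -0.0, 0.209]
contact_force: [-0.8, -0.3, 11.3]
grip_width: 46.2
263.44976076555025 242.37799043062202 X [-71.9 -17.6   4.5] Y [-52.1 -13.   -0.5]
apex -85.23989962308913 -75.91653144149537 187.4184549393817
```

View pics/near3.png

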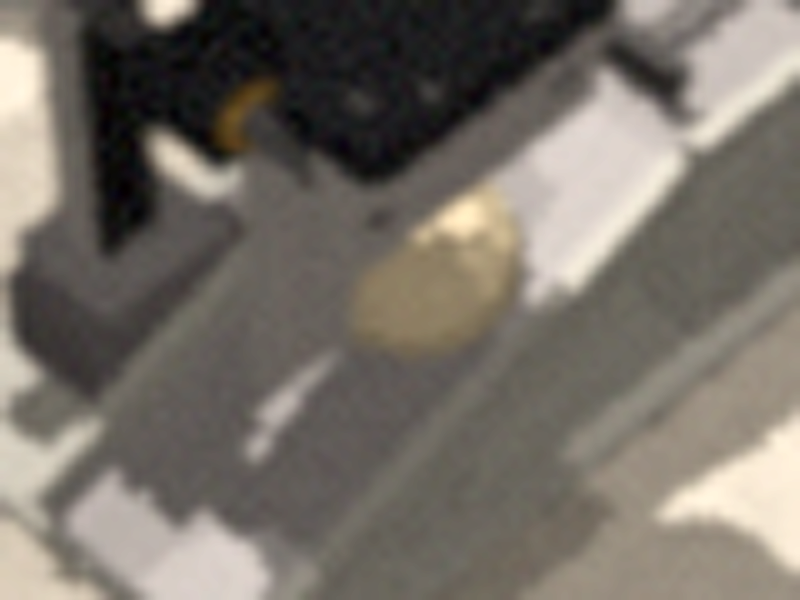

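The uphill edge at x = +4.5 puts the disc centre at about -11, which is a finger face at -32 plus the 21 mm radius. So it rests against the finger and is not wedged. The side force dropped to -0.8 N, and 11 N on the key exceeds the 4.5 N spring, so the key is on its stop.

```bash
python3 - <<'E'
from station import ctrl
print(ctrl.close_job())
E
```

```text
the job is handed in; nothing more can be done
None
```

I pressed the ejector key fully down with one finger. The kneecap popped out of its seat and slid down the lane into the other finger. I handed the job in at about 7.9 s, with the arm still holding.

- **Key:** At the end the fingertip was at z ≈ 40 mm, the key's fully-down height. It pushed with about 11 N, well over the 4.5 N spring, so the key is on its hard stop.
- **Kneecap:** Its image position moved less than 0.2 px between the three pictures, which span about 1.6 s. Its centre works out at tray x ≈ -11 mm, where a disc resting against the finger's uphill face should be. It sits a little towards the -y side of the lane.
- **Other models:** My moves never went near them; I did not measure their positions again at the end.

**Checks that disagreed:**
- The two cameras differed by about 4 mm on the key's position, so I used the average.
- A side force of -2.7 N appeared at the deepest press. It fell to -0.8 N after I eased off 0.3 mm, so the kneecap is not wedged.
- The last colour mask caught some background pixels, so its highest-point reading on the kneecap was wrong and I ignored it. I used only the uphill edge, the average position and the picture.

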